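# Set out the tea tins from the hinged tea box

## Robot

A 6-joint arm with a two-finger parallel gripper is mounted at the origin on the work surface. World frame = base frame: x ahead of the robot, y to its left, z up, the work surface at z = 0. Lengths are in m, angles in rad, forces in N, time in s.
With the tool pointing down it reaches from about 0.325 to 0.9 m from the base axis. Payload 6.1 kg.
Tool frame: the origin (TCP) lies midway between the tips of the shut fingers; the grasp point (between the pads) lies arm.pinch_z behind it (arm.pinch_z is the distance from the TCP to the grasp point, in m); z points along the fingers, y is the line along which they close (so a half turn about z gives the same grasp; the last joint's range is limited). The gripper opens to 87 mm and grips with 3 to 60 N. Pads are 19 mm wide; open, the fingers measure 117 mm over their backs; the gripper's body (75 mm by 190 mm) begins 51 mm behind the grasp point.
Start: joints at [-1.316, 0.22, 1.526, -0, 1.395, -0.126], TCP at [0.232, -0.58, 0.223] pointing down, gripper open.
Joint ranges: [-2.98, 2.98], [-0.91, 2.08], [0.09, 2.57], [-1.24, 4.39], [0.2, 2.65], [-2.68, 2.68]. Speed limits (rad/s): [2.57, 2.57, 3.01, 3.14, 3.14, 3.14].

## Interface

Orientations are given as a unit quaternion [w, x, y, z].
In Python, from rig import arm, viewer, order, models gives the robot as it stands.
- The arm moves only by the tool servo_tool, never from a script. Its argument "series" is one flat list of numbers, 5 for each row, row after row: the gripper's target within -1 to 1 (fully open at 1, half-way at 0, shut at -1), then the shift along the tool's x, y, z in m, then the turn about the tool's z in rad. In form: [gripper, x, y, z, turn, gripper, x, y, z, turn, ...]. A call has 1 to 20 rows; each row is the pose to reach, as a shift and turn from the pose commanded when the call began, along the tool's axes at that moment; what a row does not reach only later rows make up. A row lasts 1/12 s, in which the tool goes at most 41.7 mm and 7.16 degrees, less where a joint would pass 70% of its speed; a pose out of reach is approached as far as the arm can. A call with a gripper value outside its range is refused whole. The fingers move at their own pace and stop on an object; "grip_force" is the grip in N (left out, the last holds). Time passes only in rows, so rows that repeat a pose let the fingers close. It gives the time, the measured TCP pose, the force, the opening and the grip force at its end, in the units of the state.
- arm.state(): the state, without advancing time (a new reading comes with each control period).
- viewer.grab_frame(name): name is "side" or "top" or "wrist"; returns the picture (420x560x3 uint8, blue, green, red); there is no depth.
- viewer.get_calibration(name): a dict with "K" (3x3 intrinsics, pixels), "rvec" (rotation vector, rad) and "tvec" (3), from world to camera coordinates, as OpenCV has them; the wrist camera has in their place "mount" (4x4, takes a point from camera to tool coordinates, whose origin is the TCP and whose axes are the flange's). Camera axes: x right, y down, z forward; pixel columns grow to the right and rows downward; lengths in m; the calibration is good to about 2 mm. A picture is of the moment at which its call begins: read the wrist's pose just before it. get_calibration takes no time and is no camera call.
- order.finish_job(): hands the job in; it is judged then, once.
Trained networks look in the newest picture that a camera, given by its name, has taken for a name from the list of things; names that differ only in an ending like _2 or _b are one class to them, and where a whole thing is asked for, a point or a joint stands for the part that bears it (a point fixed in the world has none). Each returns a list of dicts, best first, with "p" (0 to 1); they miss things now and then, are a little off and sometimes report something else, mostly with a low value. They report only what shows in the picture. A call takes as long as a camera call.
- models.find_in(name, camera): "box" ([left, top, right, bottom] in pixels, round what is visible of it).
- models.masks_of(name, camera): "region" (420x560 bool, what is visible of it) and "box" ([left, top, right, bottom] in pixels, round what is visible of it).
- models.landmark_of(name, camera): "uv" ([column, row] in pixels: a listed point, or the origin of a listed thing).
The state is a dict: "time": time; "joint_positions": joint angles; "qvel": joint speeds; "joint_torque": joint torques, N m; "position": TCP position; "eef_rot": TCP orientation; "wrist_force": force on the tool from outside, world axes, zero at the start; "wrist_torque": the same for the moment, N m; "width": finger opening in m; "grasp_force": force on a finger pad.
Only numpy, scipy, OpenCV 4.12 (cv2) and the standard library are available. Lean on these libraries where they do the work, as an engineer would, in place of code of your own. Each camera call takes 0.05 s, during which the arm holds its last target. There are 200 camera calls.

## Task

Swing the lid of the wooden tea box back until it stays open by itself, take out every tea tin there is and set them all in one row on the narrow raised dark wooden bar, each centred across the bar, none sticking out past its ends and none stacked. Then shut the tea box's lid again. Leave the other things on the shelf where they are, and put back any tin that gets knocked away.

Things in the scene. Friction and masses are not known exactly. Their poses are not given: they have to be found in the camera images.
- teabox: Light wooden tea box, fixed to the shelf, 200 mm (its x, front to back) x 224 mm (its y) x 70 mm high without the lid, walls 8 mm. Origin: centre of the underside; its +x points from the front to the hinge side, +z up. Inside, the floor is 8 mm above the underside and cork ribs stand 6 mm higher, leaving four shallow recesses 72 x 52 mm centred at x = -54 or +30 mm, y = -50 or +50 mm; each recess holds one tin or none.
- teabox_lid (a joint): Angle of the tea box's lid (a 200 x 224 x 10 mm board, 0.34 kg with its handle), rad: 0 shut, grows as the front edge swings up and back about the far rim, stop at 1.75. It balances at about 1.5 rad: short of that it falls shut by itself (softly, the hinge is damped), beyond it falls open against the stop and stays.
- teabox_lid_hinge (a point): Point on the lid's hinge axis (the axis runs along the box's y), at the middle of the far top rim: 100 mm along the box's +x from its centre, 70.5 mm above the shelf. This frame turns with the lid; shut, its axes are those of the box.
- teabox_lid_handle (a point): Middle of the lid's steel bar handle, a round bar 12 mm thick and 100 mm long along the box's y, with a post at each end, its middle line 36 mm above the lid's outer face. In the lid's hinge frame it lies at x = -160, z = +46 mm; when the lid stands open it is behind the lid. The frame turns with the lid.
- riser: Narrow raised bar of dark wood, fixed to the shelf, solid: 34 mm wide (its x) x 320 mm long (its y) x 45 mm high, flat top. Origin: centre of the underside.
- tin1: Plain flat metal tea tin with a blank paper label, 64 mm (its x) x 44 mm (its y) x 34 mm (its z), 60 to 130 g. Origin: its centre. At the start it lies flat in a recess of the tea box, its long side along the box's x to within 0.05 rad; between 2 and 4 of the four tins are there, the others are absent. All tins are alike.
- tin2: Plain flat metal tea tin with a blank paper label, 64 mm (its x) x 44 mm (its y) x 34 mm (its z), 60 to 130 g. Origin: its centre. At the start it lies flat in a recess of the tea box, its long side along the box's x to within 0.05 rad; between 2 and 4 of the four tins are there, the others are absent. All tins are alike.
- tin3: Plain flat metal tea tin with a blank paper label, 64 mm (its x) x 44 mm (its y) x 34 mm (its z), 60 to 130 g. Origin: its centre. At the start it lies flat in a recess of the tea box, its long side along the box's x to within 0.05 rad; between 2 and 4 of the four tins are there, the others are absent. All tins are alike.
- tin4: Plain flat metal tea tin with a blank paper label, 64 mm (its x) x 44 mm (its y) x 34 mm (its z), 60 to 130 g. Origin: its centre. At the start it lies flat in a recess of the tea box, its long side along the box's x to within 0.05 rad; between 2 and 4 of the four tins are there, the others are absent. All tins are alike.
- butterdish: Bystander: glass butter dish with its lid on, 105 x 175 x 83 mm, on the shelf at the back. Origin: centre of the underside.
- cups: Bystander: four nested steel measuring cups, 88 mm across, 56 mm high, handles to its -y reaching 115 mm from the centre. Origin: centre of the underside.
- mug: Bystander: mug, 76 mm across, 85 mm high, handle to its +y. Origin: centre of the underside.
- eggcup: Bystander: porcelain egg cup, 48 mm across, 52 mm high. Origin: centre of the underside.
- saltjar: Bystander: glass jar with steel cap, 48 mm across, 85 mm high, standing between tea box and riser towards the robot. Origin: centre of the underside.
- dipper: Bystander: wooden honey dipper lying on the shelf at one side, 150 mm long along its x, 24 mm thick. Origin: on the shelf under its middle.

How it is judged:
By the outcome, as a careful person would: the job done as asked, in the order asked, and still so for the second after the job is handed in, with the robot touching nothing.
Of tin1, tin2, tin3, tin4 only 2 to 4 are there at a start; the rules pass over those that are not, and their reading is None.
At some moment in a run one of tin1, tin2, tin3, tin4 may be knocked a few centimetres aside while the robot is not near it.
It also fails if it takes over 210 s, if anything falls off the work surface, if the arm or the gripper's body presses on something with over 40 N, if the wrist force passes 120 N, or if a joint passes its speed limit or range.

## Working session

There is one attempt and no reset: what is moved stays moved. The work goes in short steps, Python scripts to look and compute and a tool call to move; the robot and the scene stay as the last step left them, time stands still between calls to the robot, and variables do not carry over. Pictures are saved under pics/ and viewed, at most 14 in all, crops included, and the job is handed in when it is done.

Besides the shell and the picture viewer there is one more tool, called after "Call:" as name(argument=value, ...) on one line, values as JSON. servo_tool: Moves the arm, as the interface text tells. Its arguments: {"type":"object","properties":{"series":{"type":"array","items":{"type":"number"}},"grip_force":{"type":"number"}},"required":["series"]}

```bash
mkdir -p pics; ls; cat > h.py <<'E'
import numpy as np, cv2
from rig import arm, viewer, order, models
from scipy.spatial.transform import Rotation as R
def T_tool():
    s=arm.state(); q=s["eef_rot"]
    T=np.eye(4); T[:3,:3]=R.from_quat([q[1],q[2],q[3],q[0]]).as_matrix(); T[:3,3]=s["position"]; return T
def cam(name,T=None):
    c=viewer.get_calibration(name); K=np.array(c["K"])
    if "mount" in c:
        W=np.linalg.inv((T_tool() if T is None else T)@np.array(c["mount"]))
    else:
        W=np.eye(4); W[:3,:3]=cv2.Rodrigues(np.array(c["rvec"],float))[0]; W[:3,3]=np.ravel(c["tvec"])
    return K,W
def ray(name,uv,z,T=None):
    K,W=cam(name,T); C=np.linalg.inv(W)
    d=C[:3,:3]@np.linalg.solve(K,[uv[0],uv[1],1.]); o=C[:3,3]
    return o+d*(z-o[2])/d[2]
def proj(name,P,T=None):
    K,W=cam(name,T); p=K@(W[:3,:3]@np.asarray(P,float)+W[:3,3]); return p[:2]/p[2]
E
python3 - <<'E'
from h import *
print(arm.pinch_z, arm.state())
for c in ["top","side","wrist"]:
    cv2.imwrite(f"pics/{c}0.png",viewer.grab_frame(c))
for n,z in [("teabox",0),("teabox_lid_hinge",.0705),("teabox_lid_handle",.1165),("riser",0),("saltjar",0),("mug",0),("butterdish",0),("cups",0),("eggcup",0),("dipper",0)]:
  for c in ["top","side"]:
    for d in models.landmark_of(n,c)[:1]: print(n,c,d["uv"],round(d["p"],2),ray(c,d["uv"],z).round(3))
E
```

```text
pics
0.0187 {'time': 0.0, 'joint_positions': array([-1.31613867e+00,  2.21282518e-01,  1.52762046e+00,  5.71791848e-06,
        1.39466158e+00, -1.26090978e-01]), 'qvel': array([ 0.00022724, -0.00151982, -0.00038008, -0.00148401,  0.00019255,
        0.00028215]), 'joint_torque': array([-2.40622148e-04, -4.94602668e+01, -3.87380111e+01,  7.00671645e-02,
        5.71421825e-02, -1.52048638e-04]), 'position': array([ 0.23210639, -0.57963773,  0.22139736]), 'eef_rot': array([-9.84093737e-04,  9.81933091e-01,  1.89225878e-01, -6.05280601e-05]), 'wrist_force': array([-0.29767379, -0.09662523,  0.47975667]), 'wrist_torque': array([-0.03460701,  0.0167872 ,  0.01551361]), 'grasp_force': 0.0, 'width': 0.08681150713860367}
teabox top [349.9, 221.1] 0.78 [ 0.516 -0.215  0.   ]
teabox side [302.1, 192.3] 0.82 [ 0.513 -0.21   0.   ]
teabox_lid_hinge top [353.5, 186.3] 0.66 [ 0.612 -0.216  0.07 ]
teabox_lid_hinge side [278.8, 169.4] 0.7 [ 0.614 -0.235  0.07 ]
teabox_lid_handle top [348.8, 242.5] 0.62 [ 0.454 -0.192  0.117]
teabox_lid_handle side [321.7, 170.7] 0.6 [ 0.441 -0.212  0.117]
riser top [218.1, 225.3] 0.96 [0.509 0.176 0.   ]
riser side [273.6, 264.1] 0.79 [0.505 0.18  0.   ]
saltjar top [282.0, 270.4] 0.77 [ 0.373 -0.011  0.   ]
saltjar side [323.3, 231.1] 0.76 [ 0.384 -0.021  0.   ]
mug top [418.1, 279.4] 0.72 [ 0.341 -0.413  0.   ]
mug side [359.5, 173.5] 0.9 [ 0.323 -0.391  0.   ]
butterdish top [309.8, 130.2] 0.91 [ 0.79  -0.101  0.   ]
butterdish side [226.2, 194.6] 0.94 [ 0.788 -0.114  0.   ]
cups top [244.3, 130.7] 0.58 [0.791 0.095 0.   ]
cups side [205.8, 227.4] 0.82 [0.79 0.08 0.  ]
eggcup top [151.6, 294.0] 0.56 [0.31  0.372 0.   ]
eggcup side [316.7, 327.1] 0.89 [0.309 0.381 0.   ]
dipper top [125.3, 234.4] 0.84 [0.486 0.449 0.   ]
dipper side [252.8, 333.6] 0.52 [0.48  0.456 0.   ]
```

View pics/top0.png

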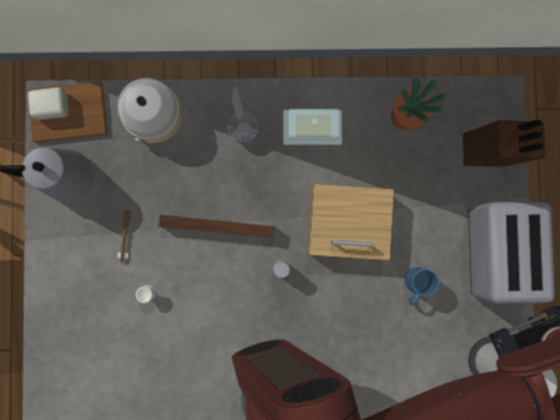

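```bash
python3 - <<'E'
from h import *
for n,c,z in [("riser","top",.045),("teabox","top",.07),("teabox_lid","top",.08),("teabox_lid_handle","top",.1165)]:
    viewer.grab_frame(c)
    for d in models.masks_of(n,c)[:1]:
        m=d["region"].astype(np.uint8); cs=max(cv2.findContours(m,0,2)[0],key=cv2.contourArea)
        b=cv2.boxPoints(cv2.minAreaRect(cs)); print(n,d["p"],d["box"],m.sum()); 
        w=np.array([ray(c,p,z)[:2] for p in b]); print(w.round(3).tolist(), w.mean(0).round(3), [round(float(np.arctan2(*(w[(i+1)%4]-w[i])[::-1])),3) for i in range(4)])
E
```

```text
riser 0.85 [158.9, 215.4, 273.3, 236.2] 1416
[[0.507, 0.343], [0.545, 0.339], [0.506, 0.009], [0.467, 0.014]] [0.506 0.176] [-0.108, -1.69, 3.022, 1.452]
teabox 0.67 [307.6, 184.9, 390.8, 258.1] 5837
[[0.421, -0.078], [0.624, -0.098], [0.602, -0.332], [0.4, -0.311]] [ 0.512 -0.205] [-0.095, -1.661, 3.038, 1.479]
teabox_lid 0.69 [310.6, 181.4, 394.7, 258.8] 5729
[[0.42, -0.083], [0.624, -0.101], [0.605, -0.33], [0.401, -0.311]] [ 0.513 -0.206] [-0.087, -1.653, 3.046, 1.487]
teabox_lid_handle 0.56 [311.0, 183.8, 395.8, 258.5] 5699
[[0.421, -0.083], [0.618, -0.099], [0.601, -0.32], [0.404, -0.302]] [ 0.511 -0.201] [-0.081, -1.647, 3.053, 1.494]
```

The top view shows the box's lid centred at (350,220), its handle at (352,243), the riser running from (160,222) to (273,232), and the salt jar at (281,270). The measurements agree with the sizes given. Next I'll hover above the handle.

```bash
cat >> h.py <<'E'
def go(x,y,z,yaw,T=None):
    """shift in tool axes + turn about tool z so tool y lies along angle yaw (mod pi)"""
    T=T_tool() if T is None else T
    d=T[:3,:3].T@(np.array([x,y,z])-T[:3,3])
    a=np.arctan2(T[1,1],T[0,1]); dy=(yaw-a+np.pi/2)%np.pi-np.pi/2
    print("shift",d.round(4),"turn",round(-dy,3),"dist",round(float(np.linalg.norm(d)),3))
E
python3 -c "
from h import *
go(.42,-.2,.30,-.09)"
```

```text
shift [ 0.3156 -0.2832 -0.0775] turn -1.1 dist 0.431
```

Call:
servo_tool(series=[1, 0.05, -0.04, -0.0775, -0.2, 1, 0.15, -0.13, -0.0775, -0.5, 1, 0.3156, -0.2832, -0.0775, -1.1, 1, 0.3156, -0.2832, -0.0775, -1.1, 1, 0.3156, -0.2832, -0.0775, -1.1, 1, 0.3156, -0.2832, -0.0775, -1.1, 1, 0.3156, -0.2832, -0.0775, -1.1, 1, 0.3156, -0.2832, -0.0775, -1.1, 1, 0.3156, -0.2832, -0.0775, -1.1, 1, 0.3156, -0.2832, -0.0775, -1.1, 1, 0.3156, -0.2832, -0.0775, -1.1, 1, 0.3156, -0.2832, -0.0775, -1.1, 1, 0.3156, -0.2832, -0.0775, -1.1, 1, 0.3156, -0.2832, -0.0775, -1.1, 1, 0.3156, -0.2832, -0.0775, -1.1, 1, 0.3156, -0.2832, -0.0775, -1.1, 1, 0.3156, -0.2832, -0.0775, -1.1], grip_force=20)

```text
time: 2.97
position: [0.4195, -0.201, 0.2997]
eef_rot: [-0.0, 0.739, 0.674, -0.0]
wrist_force: [-0.3, 0.5, 0.3]
width: 0.0873
grasp_force: 0.0
```

```bash
python3 - <<'E'
from h import *
print(T_tool().round(4).tolist(), arm.state()["joint_positions"].round(2))
cv2.imwrite("pics/w1.png",viewer.grab_frame("wrist"))
for n,z in [("teabox",0),("teabox_lid_hinge",.0705),("teabox_lid_handle",.1165)]:
    for d in models.landmark_of(n,"wrist")[:2]: print(n,d["uv"],round(d["p"],2),ray("wrist",d["uv"],z).round(3))
E
```

```text
[[0.0919, 0.9958, -0.0006, 0.4195], [0.9958, -0.0919, 0.0002, -0.201], [0.0001, -0.0006, -1.0, 0.2997], [0.0, 0.0, 0.0, 1.0]] [-0.62 -0.21  1.82 -0.    1.54 -0.52]
teabox [334.5, 169.0] 0.76 [ 0.503 -0.2    0.   ]
teabox [532.3, 83.8] 0.62 [ 0.791 -0.103  0.   ]
teabox_lid_hinge [423.2, 175.6] 0.94 [ 0.608 -0.208  0.07 ]
teabox_lid_handle [307.6, 188.9] 0.6 [ 0.451 -0.202  0.116]
```

View pics/w1.png

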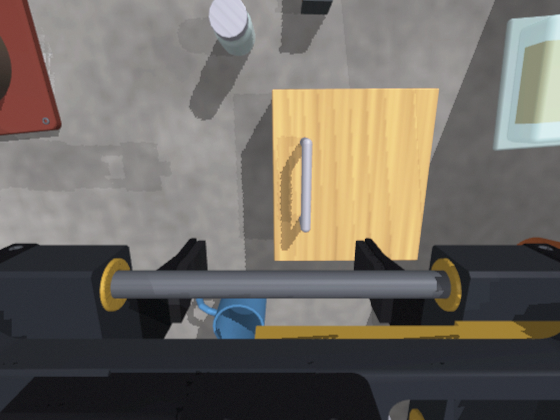

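The wrist view shows the lid's left edge at about column 273, its far edge at 420–437, and the handle from (307,139) to (306,231).

```bash
python3 - <<'E'
from h import *
for uv in [(307,139),(306,231)]: print(ray("wrist",uv,.1165).round(4))
for uv in [(273,89),(437,89),(421,262),(274,262)]: print(ray("wrist",uv,.0805).round(4))
x,y=.450,-.201
go(x,y,.20,-.09); go(x,y,.098,-.09)
E
```

```text
[ 0.4543 -0.1446  0.1165]
[ 0.4458 -0.2541  0.1165]
[ 0.4209 -0.0848  0.0805]
[ 0.6154 -0.1026  0.0805]
[ 0.6044 -0.3277  0.0805]
[ 0.4003 -0.309   0.0805]
shift [0.0022 0.0301 0.0999] turn -0.001 dist 0.104
shift [0.0022 0.0302 0.2019] turn -0.001 dist 0.204
```

Call:
servo_tool(series=[1, 0.002, 0.0305, 0.1, 0, 1, 0.002, 0.0305, 0.1, 0, 1, 0.002, 0.0305, 0.1, 0, 1, 0.002, 0.0305, 0.17, 0, 1, 0.002, 0.0305, 0.17, 0, 1, 0.002, 0.0305, 0.202, 0, 1, 0.002, 0.0305, 0.202, 0, 1, 0.002, 0.0305, 0.202, 0, -1, 0.002, 0.0305, 0.202, 0, -1, 0.002, 0.0305, 0.202, 0, -1, 0.002, 0.0305, 0.202, 0, -1, 0.002, 0.0305, 0.202, 0, -1, 0.002, 0.0305, 0.202, 0, -1, 0.002, 0.0305, 0.202, 0, -1, 0.002, 0.0305, 0.202, 0, -1, 0.002, 0.0305, 0.202, 0], grip_force=20)

```text
time: 4.5
position: [0.4506, -0.2008, 0.0982]
eef_rot: [0.0, 0.738, 0.675, 0.0]
wrist_force: [0.0, 0.1, -0.6]
width: 0.0414
grasp_force: 0.0
```

```bash
python3 - <<'E'
from h import *
print(T_tool()[:3,3].round(4))
t0=np.arctan2(46,-160)
r=np.hypot(160,46)
for th in np.linspace(0,1.72,19):
    a=t0-th
    dx=(r*np.cos(a)+160)/1000; dz=(r*np.sin(a)-46)/1000
    print(round(th,2),"y %.4f z %.4f"%(dx,-dz))
E
```

```text
[ 0.4506 -0.2008  0.0982]
0.0 y 0.0000 z -0.0000
0.1 y 0.0051 z -0.0151
0.19 y 0.0117 z -0.0296
0.29 y 0.0195 z -0.0434
0.38 y 0.0287 z -0.0564
0.48 y 0.0391 z -0.0684
0.57 y 0.0505 z -0.0794
0.67 y 0.0630 z -0.0893
0.76 y 0.0764 z -0.0979
0.86 y 0.0905 z -0.1053
0.96 y 0.1052 z -0.1112
1.05 y 0.1205 z -0.1157
1.15 y 0.1361 z -0.1188
1.24 y 0.1519 z -0.1203
1.34 y 0.1678 z -0.1203
1.43 y 0.1836 z -0.1188
1.53 y 0.1993 z -0.1158
1.62 y 0.2145 z -0.1113
1.72 y 0.2293 z -0.1054
```

Call:
servo_tool(series=[-1, 0, 0, 0, 0, -1, 0, 0, 0, 0, -1, 0, 0, 0, 0, -1, 0, 0, 0, 0, -1, 0, 0, 0, 0, -1, 0, 0, 0, 0, -1, 0, 0, 0, 0, -1, 0, 0, 0, 0])

```text
time: 5.17
position: [0.4497, -0.2006, 0.0979]
eef_rot: [-0.001, 0.738, 0.675, -0.001]
wrist_force: [-5.6, 0.4, 3.3]
width: 0.0112
grasp_force: 20.0
```

Call:
servo_tool(series=[-1, 0, 0.0051, -0.0151, 0, -1, 0, 0.0117, -0.0296, 0, -1, 0, 0.0195, -0.0434, 0, -1, 0, 0.0287, -0.0564, 0, -1, 0, 0.0391, -0.0684, 0, -1, 0, 0.0505, -0.0794, 0, -1, 0, 0.0505, -0.0794, 0])

```text
time: 5.75
position: [0.5007, -0.2052, 0.1807]
eef_rot: [-0.001, 0.738, 0.675, -0.001]
wrist_force: [-15.4, 4.6, 16.0]
width: 0.0113
grasp_force: 20.0
```

Call:
servo_tool(series=[-1, 0, 0.0125, -0.0099, 0, -1, 0, 0.0259, -0.0185, 0, -1, 0, 0.04, -0.0259, 0, -1, 0, 0.0547, -0.0318, 0, -1, 0, 0.07, -0.0363, 0, -1, 0, 0.0856, -0.0394, 0, -1, 0, 0.0856, -0.0394, 0])

```text
time: 6.33
position: [0.5885, -0.2133, 0.218]
eef_rot: [0.001, 0.738, 0.675, 0.001]
wrist_force: [-2.1, 0.9, 8.3]
width: 0.0111
grasp_force: 20.0
```

```bash
python3 - <<'E'
from h import *
print(T_tool().round(4).tolist())
cv2.imwrite("pics/s2.png",cv2.resize(viewer.grab_frame("side")[80:300,150:430],None,fx=2,fy=2))
E
```

```text
[[0.0893, 0.996, 0.0029, 0.5885], [0.996, -0.0893, -0.0009, -0.2133], [-0.0006, 0.003, -1.0, 0.218], [0.0, 0.0, 0.0, 1.0]]
```

View pics/s2.png

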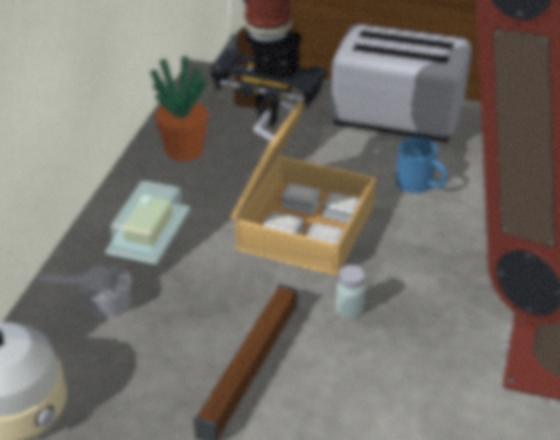

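The side view shows the lid held about two-thirds open, with four tins inside. I'll carry on past the balance point.

Call:
servo_tool(series=[-1, 0, 0.0158, -0.0015, 0, -1, 0, 0.0317, -0.0015, 0, -1, 0, 0.0475, 0, 0, -1, 0, 0.0632, 0.003, 0, -1, 0, 0.0784, 0.0075, 0, -1, 0, 0.088, 0.011, 0, -1, 0, 0.088, 0.011, 0, -1, 0, 0.088, 0.011, 0])

```text
time: 7.05
position: [0.6736, -0.2211, 0.2052]
eef_rot: [-0.0, 0.738, 0.675, -0.0]
wrist_force: [0.0, -1.0, 0.1]
width: 0.0109
grasp_force: 20.0
```

Call:
servo_tool(series=[-0.45, 0, 0, 0, 0, -0.45, 0, 0, 0, 0, -0.45, 0, 0, 0, 0, -0.45, 0, 0.005, 0, 0, -0.45, 0, 0.008, 0, 0, -0.45, 0, 0.008, 0, 0, -0.45, 0, 0.008, -0.02, 0, -0.45, 0, 0.008, -0.04, 0, -0.45, 0, 0.008, -0.06, 0, -0.45, 0, 0.008, -0.08, 0, -0.45, 0, 0.008, -0.12, 0, 0, 0, 0.008, -0.15, 0, 0, 0, 0.008, -0.15, 0, 0, 0, 0.008, -0.15, 0])

```text
time: 8.22
position: [0.6828, -0.222, 0.3596]
eef_rot: [0.003, 0.738, 0.675, 0.001]
wrist_force: [0.3, -1.8, -0.9]
width: 0.0365
grasp_force: 0.0
```

```bash
python3 - <<'E'
from h import *
print(T_tool().round(4).tolist())
cv2.imwrite("pics/s3.png",cv2.resize(viewer.grab_frame("side")[80:300,150:430],None,fx=2,fy=2))
# next: over box for viewing, tool y along box y
go(.47,-.2,.34,-.09+np.pi/2); go(.47,-.2,.34,-.09)
E
```

```text
[[0.0897, 0.996, 0.0056, 0.6828], [0.996, -0.0897, -0.0025, -0.222], [-0.002, 0.0058, -1.0, 0.3596], [0.0, 0.0, 0.0, 1.0]]
shift [ 0.0026 -0.2132  0.0163] turn -1.571 dist 0.214
shift [ 0.0026 -0.2132  0.0163] turn 0.0 dist 0.214
```

View pics/s3.png

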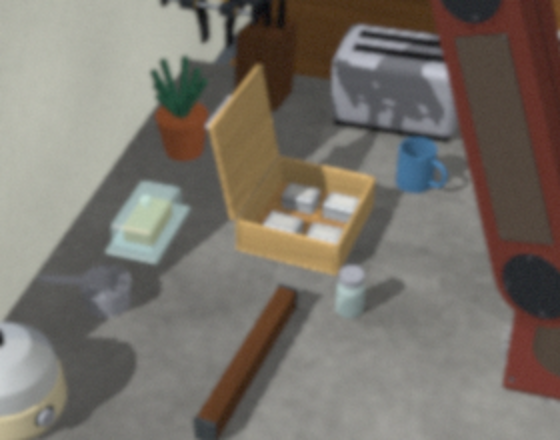

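The lid now rests open at its stop. Next I'll move over the box to measure the tins, with the tool turned so it closes along the box's y.

```bash
python3 - <<'E'
from h import *
print(np.array(viewer.get_calibration("wrist")["mount"]).round(3).tolist())
go(.57,-.21,.36,-.09+np.pi/2)
E
```

```text
[[-0.0, -0.963, -0.27, 0.074], [1.0, -0.0, 0.0, -0.001], [-0.0, -0.27, 0.963, -0.162], [0.0, 0.0, 0.0, 1.0]]
shift [ 0.0016 -0.1126 -0.0036] turn -1.571 dist 0.113
```

Call:
servo_tool(series=[0.4, 0.002, -0.12, 0.005, -0.2, 0.4, 0.002, -0.12, 0.005, -0.5, 0.4, 0.002, -0.12, 0.005, -1.571, 0.4, 0.002, -0.12, 0.005, -1.571, 0.4, 0.002, -0.12, 0.005, -1.571, 0.4, 0.002, -0.12, 0.005, -1.571, 0.4, 0.002, -0.12, 0.005, -1.571, 0.4, 0.002, -0.12, 0.005, -1.571, 0.4, 0.002, -0.12, 0.005, -1.571, 0.4, 0.002, -0.12, 0.005, -1.571, 0.4, 0.002, -0.12, 0.005, -1.571, 0.4, 0.002, -0.12, 0.005, -1.571, 0.4, 0.002, -0.12, 0.005, -1.571, 0.4, 0.002, -0.12, 0.005, -1.571, 0.4, 0.002, -0.12, 0.005, -1.571, 0.4, 0.002, -0.12, 0.005, -1.571])

```text
time: 9.6
position: [0.562, -0.2087, 0.3495]
eef_rot: [-0.001, 0.046, 0.999, 0.0]
wrist_force: [0.3, -0.7, 0.7]
width: 0.061
grasp_force: 0.0
```

```bash
python3 - <<'E'
from h import *
print(T_tool().round(4).tolist(), arm.state()["joint_positions"].round(2))
cv2.imwrite("pics/w4.png",viewer.grab_frame("wrist"))
for d in models.masks_of("tin1","wrist")[:6]:
    m=d["region"].astype(np.uint8); cs=max(cv2.findContours(m,0,2)[0],key=cv2.contourArea)
    b=cv2.boxPoints(cv2.minAreaRect(cs)); w=np.array([ray("wrist",p,.042)[:2] for p in b])
    print(round(d["p"],2),np.array(d["box"]).round(),w.mean(0).round(3),[np.linalg.norm(w[i+1]-w[i]).round(3) for i in (0,1)],[round(float(np.arctan2(*(w[i+1]-w[i])[::-1])),3) for i in (0,1)])
for n,z in [("tin1",.025),("teabox",0)]:
    for d in models.landmark_of(n,"wrist")[:5]: print(n,d["uv"],round(d["p"],2),ray("wrist",d["uv"],z).round(3))
E
```

```text
[[-0.9958, 0.092, -0.0019, 0.562], [0.092, 0.9958, 0.001, -0.2087], [0.002, 0.0008, -1.0, 0.3495], [0.0, 0.0, 0.0, 1.0]] [-0.49  0.11  1.42  0.    1.62 -1.97]
0.87 [290.  79. 328. 126.] [ 0.46  -0.154] [np.float64(0.044), np.float64(0.063)] [1.479, -0.05]
0.75 [232. 134. 264. 179.] [ 0.534 -0.257] [np.float64(0.046), np.float64(0.065)] [1.479, -0.107]
0.72 [296. 137. 325. 178.] [ 0.541 -0.161] [np.float64(0.044), np.float64(0.065)] [1.479, -0.052]
0.64 [232.  79. 262. 124.] [ 0.452 -0.25 ] [np.float64(0.044), np.float64(0.062)] [1.479, -0.109]
tin1 [248.0, 155.6] 0.98 [ 0.53  -0.258  0.025]
tin1 [309.2, 158.2] 0.96 [ 0.543 -0.16   0.025]
tin1 [246.7, 107.0] 0.8 [ 0.456 -0.251  0.025]
tin1 [308.9, 102.6] 0.68 [ 0.458 -0.155  0.025]
teabox [275.3, 139.0] 0.83 [ 0.509 -0.212  0.   ]
teabox [400.0, 39.2] 0.34 [ 0.378 -0.007  0.   ]
```

View pics/w4.png

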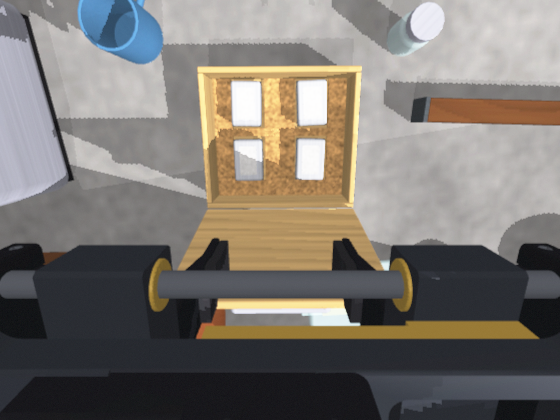

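The wrist view shows four tins, at about (247,102), (312,102), (249,160) and (311,159), each in its recess. They match the expected recess centres and sizes. First pick is the near-left tin.

```bash
python3 - <<'E'
from h import *
go(.460,-.154,.13,1.485);go(.460,-.154,.022,1.485)
E
```

```text
shift [0.1068 0.0453 0.2207] turn -0.005 dist 0.249
shift [0.1068 0.0453 0.3287] turn -0.005 dist 0.349
```

Call:
servo_tool(series=[0.4, 0.107, 0.0455, 0.2, 0, 0.4, 0.107, 0.0455, 0.2, 0, 0.4, 0.107, 0.0455, 0.2, 0, 0.4, 0.107, 0.0455, 0.2, 0, 0.4, 0.107, 0.0455, 0.2, 0, 0.4, 0.107, 0.0455, 0.2, 0, 0.4, 0.107, 0.0455, 0.23, 0, 0.4, 0.107, 0.0455, 0.26, 0, 0.4, 0.107, 0.0455, 0.29, 0, 0.4, 0.107, 0.0455, 0.31, 0, 0.4, 0.107, 0.0455, 0.3285, 0, 0.4, 0.107, 0.0455, 0.3285, 0, 0.4, 0.107, 0.0455, 0.3285, 0])

```text
time: 10.88
position: [0.4591, -0.1535, 0.0218]
eef_rot: [-0.001, 0.045, 0.999, 0.0]
wrist_force: [0.3, 1.0, -0.1]
width: 0.0607
grasp_force: 0.0
```

Call:
servo_tool(series=[-1, 0, 0, 0, 0, -1, 0, 0, 0, 0, -1, 0, 0, 0, 0, -1, 0, 0, 0, 0, -1, 0, 0, 0, 0, -1, 0, 0, 0, 0], grip_force=20)

```text
time: 11.38
position: [0.4611, -0.1543, 0.0238]
eef_rot: [0.001, 0.045, 0.999, -0.0]
wrist_force: [-1.0, 1.4, 6.6]
width: 0.0443
grasp_force: 20.0
```

```bash
python3 - <<'E'
from h import *
go(.461,-.154,.2,1.485);go(.57,.12,.28,1.456)
E
```

```text
shift [-0.0003  0.0002 -0.1762] turn -0.004 dist 0.176
shift [-0.0845  0.2828 -0.2562] turn 0.025 dist 0.391
```

Call:
servo_tool(series=[-1, 0, 0, -0.03, 0, -1, 0, 0, -0.06, 0, -1, 0, 0, -0.1, 0, -1, 0, 0, -0.14, 0, -1, 0, 0, -0.17, 0, -1, -0.084, 0.283, -0.256, 0.025, -1, -0.084, 0.283, -0.256, 0.025, -1, -0.084, 0.283, -0.256, 0.025, -1, -0.084, 0.283, -0.256, 0.025, -1, -0.084, 0.283, -0.256, 0.025, -1, -0.084, 0.283, -0.256, 0.025, -1, -0.084, 0.283, -0.256, 0.025, -1, -0.084, 0.283, -0.256, 0.025, -1, -0.084, 0.283, -0.256, 0.025, -1, -0.084, 0.283, -0.256, 0.025, -1, -0.084, 0.283, -0.256, 0.025])

```text
time: 12.72
position: [0.5683, 0.1196, 0.2775]
eef_rot: [-0.001, 0.057, 0.998, -0.0]
wrist_force: [-0.4, 0.1, -2.3]
width: 0.0438
grasp_force: 20.0
```

```bash
python3 - <<'E'
from h import *
print(T_tool().round(4).tolist(), arm.state()["width"])
im=viewer.grab_frame("wrist");cv2.imwrite("pics/w5.png",im)
for d in models.masks_of("riser","wrist")[:1]:
    m=d["region"].astype(np.uint8); cs=max(cv2.findContours(m,0,2)[0],key=cv2.contourArea)
    b=cv2.boxPoints(cv2.minAreaRect(cs)); w=np.array([ray("wrist",p,.045)[:2] for p in b])
    print(d["p"],d["box"],b.round().tolist(),w.round(3).tolist(),w.mean(0).round(4))
E
```

```text
[[-0.9934, 0.1148, -0.0016, 0.5683], [0.1148, 0.9934, -0.0008, 0.1196], [0.0015, -0.001, -1.0, 0.2775], [0.0, 0.0, 0.0, 1.0]] 0.043760209273380625
0.64 [191.2, 114.9, 450.8, 143.1] [[190.0, 114.0], [453.0, 114.0], [453.0, 143.0], [190.0, 143.0]] [[0.467, 0.016], [0.506, 0.345], [0.542, 0.346], [0.502, 0.009]] [0.504  0.1791]
```

View pics/w5.png

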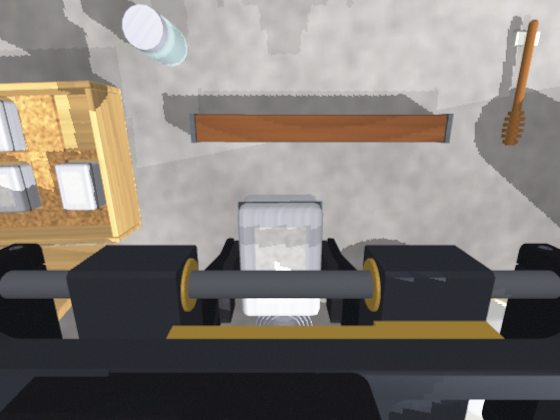

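The wrist view shows the bar's top at rows 114–142, columns 194–450, parallel to the image rows. So the bar's yaw matches the tool's, and the tin is held squarely.

```bash
python3 - <<'E'
from h import *
T=T_tool()
for uv in [(195,114),(447,114),(449,142),(194,142),(322,114),(322,142)]:
    p=ray("wrist",uv,.045); print(uv,p.round(4),(T[:3,:3].T@(p-T[:3,3]))[:2].round(4))
# held tin: top visible corners, top face at TCP+~.021
for uv in [(239,204),(321,204)]:
    p=ray("wrist",uv,T[2,3]+.0215); print((T[:3,:3].T@(p-T[:3,3]))[:2].round(4))
E
```

```text
(195, 114) [0.4677 0.0224 0.045 ] [ 0.0884 -0.1075]
(447, 114) [0.5046 0.3374 0.045 ] [0.0883 0.2096]
(449, 142) [0.5397 0.3411 0.045 ] [0.0538 0.2173]
(194, 142) [0.5015 0.0145 0.045 ] [ 0.0539 -0.1114]
(322, 114) [0.4863 0.1812 0.045 ] [0.0883 0.0524]
(322, 142) [0.5207 0.1785 0.045 ] [0.0539 0.0537]
[ 0.0378 -0.0201]
[0.0378 0.0197]
```

```bash
python3 - <<'E'
from h import *
T=T_tool()
for uv,dz in [((280,204),.0185),((280,196),-.0155),((280,196),.0185),((280,316),.0185)]:
    p=ray("wrist",uv,T[2,3]+dz); print(uv,dz,(T[:3,:3].T@(p-T[:3,3]))[:2].round(4))
E
```

```text
(280, 204) 0.0185 [ 0.037  -0.0002]
(280, 196) -0.0155 [ 0.0332 -0.0003]
(280, 196) 0.0185 [ 0.0411 -0.0002]
(280, 316) 0.0185 [-0.0271 -0.0002]
```

Call:
servo_tool(series=[-1, 0.0675, 0.172, 0.1, 0, -1, 0.0675, 0.172, 0.1, 0, -1, 0.0675, 0.172, 0.1, 0, -1, 0.0675, 0.172, 0.1, 0, -1, 0.0675, 0.172, 0.1, 0, -1, 0.0675, 0.172, 0.1, 0, -1, 0.0675, 0.172, 0.13, 0, -1, 0.0675, 0.172, 0.16, 0, -1, 0.0675, 0.172, 0.18, 0, -1, 0.0675, 0.172, 0.19, 0, -1, 0.0675, 0.172, 0.2, 0, -1, 0.0675, 0.172, 0.208, 0, -1, 0.0675, 0.172, 0.208, 0, -1, 0.0675, 0.172, 0.208, 0])

```text
time: 13.98
position: [0.5222, 0.2988, 0.071]
eef_rot: [0.0, 0.058, 0.998, 0.0]
wrist_force: [0.3, 0.2, -1.5]
width: 0.0436
grasp_force: 20.0
```

```bash
python3 -c "
from h import *
print(arm.state()['position'],arm.state()['joint_positions'].round(2))"
```

```text
[0.52224163 0.29884504 0.0710336 ] [ 0.39  0.32  1.71 -0.    1.11 -1.07]
```

Call:
servo_tool(series=[-1, 0.001, 0, 0.005, 0, -1, 0.001, 0, 0.009, 0, -1, 0.001, 0, 0.009, 0, -1, 0.001, 0, 0.009, 0])

```text
time: 14.32
position: [0.5205, 0.2991, 0.0613]
eef_rot: [-0.0, 0.057, 0.998, -0.0]
wrist_force: [-0.4, 0.4, -0.3]
width: 0.0437
grasp_force: 20.0
```

Call:
servo_tool(series=[0.4, 0, 0, 0, 0, 0.4, 0, 0, 0, 0, 0.4, 0, 0, 0, 0, 0.4, 0, 0, 0, 0, 0.4, 0, 0, -0.03, 0, 0.4, 0, 0, -0.06, 0, 0.4, 0, 0, -0.1, 0, 0.4, 0, 0, -0.14, 0, 0.4, 0, 0, -0.18, 0, 0.4, -0.08, 0, -0.2, 0, 0.4, -0.08, 0, -0.2, 0, 0.4, -0.08, 0, -0.2, 0, 0.4, -0.08, 0, -0.2, 0])

```text
time: 15.4
position: [0.6017, 0.2892, 0.2609]
eef_rot: [-0.0, 0.058, 0.998, -0.0]
wrist_force: [-0.1, -0.1, 0.1]
width: 0.0605
grasp_force: 0.0
```

```bash
cat >> h.py <<'E'
def onbar(save=None):
    T=T_tool(); im=viewer.grab_frame("wrist")
    if save: cv2.imwrite(save,im)
    B=np.array([.5045,.1785]); a=-.115; ex=np.array([np.cos(a),np.sin(a)]); ey=np.array([-ex[1],ex[0]])
    for d in models.masks_of("tin1","wrist"):
        m=d["region"].astype(np.uint8); cs=max(cv2.findContours(m,0,2)[0],key=cv2.contourArea)
        b=cv2.boxPoints(cv2.minAreaRect(cs)); w=np.array([ray("wrist",p,.079,T)[:2] for p in b]); c=w.mean(0)
        w2=np.array([ray("wrist",p,.042,T)[:2] for p in b])
        print(round(d["p"],2),np.array(d["box"]).round(),"z79",c.round(3),"bar x,y",(ex@(c-B)).round(4),(ey@(c-B)).round(3),"size",[float(np.linalg.norm(w[i+1]-w[i]).round(3)) for i in (0,1)],"ang",round(float(np.arctan2(*(w[1]-w[0])[::-1])),3),"z42",w2.mean(0).round(3))
E
python3 - <<'E'
from h import *
print(arm.state()["position"]); onbar("pics/w6.png")
go(.457,-.251,.26,1.485)
E
```

```text
[0.60165319 0.2892205  0.26093812]
0.69 [256.  85. 302. 145.] z79 [0.518 0.299] bar x,y -0.0004 0.121 size [0.043, 0.064] ang 1.454 z42 [0.517 0.299]
0.2 [ 1.  0. 46. 54.] z79 [0.4   0.048] bar x,y -0.0884 -0.142 size [0.045, 0.048] ang 1.454 z42 [0.387 0.021]
shift [ 0.0793 -0.5536  0.0008] turn -0.029 dist 0.559
```

View pics/w6.png

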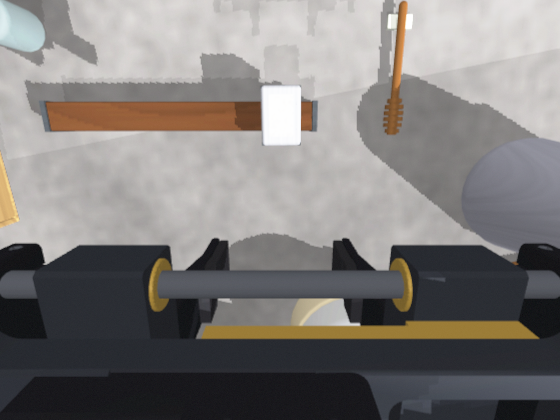

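The tin (262–302, 85–145) sits centred across the bar (rows 101–131) and inside its end. Next is the second tin.

```bash
python3 - <<'E'
from h import *
go(.56,-.21,.26,1.485)
E
```

```text
shift [-0.0183 -0.501   0.0006] turn -0.029 dist 0.501
```

Call:
servo_tool(series=[0.4, -0.018, -0.501, 0, -0.029, 0.4, -0.018, -0.501, 0, -0.029, 0.4, -0.018, -0.501, 0, -0.029, 0.4, -0.018, -0.501, 0, -0.029, 0.4, -0.018, -0.501, 0, -0.029, 0.4, -0.018, -0.501, 0, -0.029, 0.4, -0.018, -0.501, 0, -0.029, 0.4, -0.018, -0.501, 0, -0.029, 0.4, -0.018, -0.501, 0, -0.029, 0.4, -0.018, -0.501, 0, -0.029, 0.4, -0.018, -0.501, 0, -0.029, 0.4, -0.018, -0.501, 0, -0.029, 0.4, -0.018, -0.501, 0, -0.029, 0.4, -0.018, -0.501, 0, -0.029, 0.4, -0.018, -0.501, 0, -0.029])

```text
time: 16.75
position: [0.5599, -0.2088, 0.261]
eef_rot: [-0.0, 0.043, 0.999, 0.001]
wrist_force: [-0.3, -0.0, -0.3]
width: 0.0608
grasp_force: 0.0
```

```bash
python3 - <<'E'
from h import *
print(arm.state()["position"]); onbar()
go(.452,-.25,.022,1.485)
E
```

```text
[ 0.55989529 -0.20878516  0.26096797]
0.87 [301. 143. 335. 192.] z79 [ 0.536 -0.165] bar x,y 0.0709 -0.338 size [0.058, 0.04] ang 3.019 z42 [ 0.542 -0.161]
0.85 [224. 141. 261. 193.] z79 [ 0.529 -0.251] bar x,y 0.0739 -0.424 size [0.039, 0.058] ang 1.484 z42 [ 0.534 -0.256]
shift [ 0.1045 -0.0512  0.2392] turn 0.002 dist 0.266
```

```bash
python3 - <<'E'
from h import *
im=viewer.grab_frame("wrist");cv2.imwrite("pics/w7.png",im)
E
```

```text
(no output)
```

View pics/w7.png

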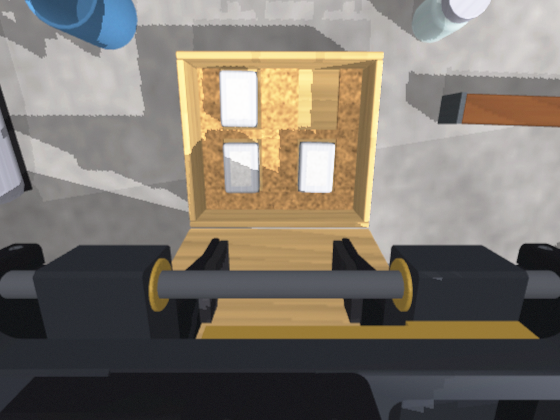

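The third tin is still in place at (221–258, 70–128); the network just missed it.

```bash
python3 - <<'E'
from h import *
print(ray("wrist",(239.5,70.5),.042),ray("wrist",(239.5,127),.042))
c=(ray("wrist",(239.5,70.5),.042)+ray("wrist",(239.5,127),.042))/2
print(c);go(c[0],c[1],.022,1.485)
E
```

```text
[ 0.42062128 -0.24412122  0.042     ] [ 0.48408375 -0.25181178  0.042     ]
[ 0.45235251 -0.2479665   0.042     ]
shift [ 0.1046 -0.0491  0.2394] turn 0.002 dist 0.266
```

Call:
servo_tool(series=[0.4, 0.1055, -0.05, 0.11, 0, 0.4, 0.1055, -0.05, 0.11, 0, 0.4, 0.1055, -0.05, 0.11, 0, 0.4, 0.1055, -0.05, 0.11, 0, 0.4, 0.1055, -0.05, 0.11, 0, 0.4, 0.1055, -0.05, 0.14, 0, 0.4, 0.1055, -0.05, 0.17, 0, 0.4, 0.1055, -0.05, 0.2, 0, 0.4, 0.1055, -0.05, 0.22, 0, 0.4, 0.1055, -0.05, 0.239, 0, 0.4, 0.1055, -0.05, 0.239, 0, 0.4, 0.1055, -0.05, 0.239, 0, -1, 0.1055, -0.05, 0.239, 0, -1, 0.1055, -0.05, 0.239, 0, -1, 0.1055, -0.05, 0.239, 0, -1, 0.1055, -0.05, 0.239, 0, -1, 0.1055, -0.05, 0.239, 0, -1, 0.1055, -0.05, 0.239, 0, -1, 0.1055, -0.05, 0.239, 0])

```text
time: 18.48
position: [0.4522, -0.2511, 0.0238]
eef_rot: [0.001, 0.043, 0.999, -0.001]
wrist_force: [-0.7, 2.6, 7.1]
width: 0.0436
grasp_force: 20.0
```

```bash
python3 - <<'E'
from h import *
print(arm.state()["position"])
B=np.array([.5045,.1785]); a=-.115
p=B+.04*np.array([-np.sin(a),np.cos(a)]); print(p)
go(p[0]+.06,p[1],.25,1.456)
E
```

```text
[ 0.45222973 -0.25114716  0.02382907]
[0.50908987 0.21823579]
shift [-0.0766  0.4775 -0.2264] turn 0.029 dist 0.534
```

Call:
servo_tool(series=[-1, 0, 0, -0.03, 0, -1, 0, 0, -0.06, 0, -1, 0, 0, -0.1, 0, -1, 0, 0, -0.14, 0, -1, -0.077, 0.477, -0.228, 0.029, -1, -0.077, 0.477, -0.228, 0.029, -1, -0.077, 0.477, -0.228, 0.029, -1, -0.077, 0.477, -0.228, 0.029, -1, -0.077, 0.477, -0.228, 0.029, -1, -0.077, 0.477, -0.228, 0.029, -1, -0.077, 0.477, -0.228, 0.029, -1, -0.077, 0.477, -0.228, 0.029, -1, -0.077, 0.477, -0.228, 0.029, -1, -0.077, 0.477, -0.228, 0.029, -1, -0.077, 0.477, -0.228, 0.029, -1, -0.077, 0.477, -0.228, 0.029, -1, -0.077, 0.477, -0.228, 0.029, -1, -0.077, 0.477, -0.228, 0.029, -1, -0.077, 0.477, -0.228, 0.029, -1, -0.077, 0.477, -0.228, 0.029])

```text
time: 20.15
position: [0.5684, 0.2169, 0.2498]
eef_rot: [-0.001, 0.058, 0.998, -0.0]
wrist_force: [0.2, -0.3, -0.9]
width: 0.0438
grasp_force: 20.0
```

```bash
cat >> h.py <<'E'
def held(slot):
    """held tin's offset along tool x (front top edge, from a brightness step in column 280), then the way to a slot"""
    T=T_tool(); im=viewer.grab_frame("wrist"); g=cv2.cvtColor(im,cv2.COLOR_BGR2GRAY)[:,270:290].mean(1)
    print("rows185-215",g[185:215].round().astype(int).tolist())
    for d in models.masks_of("tin1","wrist"):
        b=np.array(d["box"]); r=[ray("wrist",(280,v),T[2,3]+.0185,T) for v in (b[1],b[3])]
        print(round(d["p"],2),b.round(),[ (T[:3,:3].T@(q-T[:3,3]))[0].round(4) for q in r])
    B=np.array([.5045,.1785]); a=-.115; p=B+slot*np.array([-np.sin(a),np.cos(a)])
    go(p[0],p[1],.0618,1.456)
E
python3 - <<'E'
from h import *
print(arm.state()["position"]); held(.04)
E
```

```text
[0.56837743 0.21691662 0.24979553]
rows185-215 [180, 181, 181, 182, 183, 183, 182, 182, 183, 183, 183, 180, 169, 155, 155, 156, 156, 156, 157, 130, 91, 136, 159, 159, 162, 170, 178, 186, 191, 192]
0.85 [  0. 173.  16. 223.] [np.float64(0.0525), np.float64(0.0273)]
0.76 [320. 106. 374. 168.] [np.float64(0.0829), np.float64(0.055)]
0.66 [238. 197. 327. 320.] [np.float64(0.0405), np.float64(-0.0295)]
shift [ 0.0592 -0.0053  0.1883] turn -0.002 dist 0.197
```

Call:
servo_tool(series=[-1, 0.0565, -0.005, 0.08, 0, -1, 0.0565, -0.005, 0.08, 0, -1, 0.0565, -0.005, 0.1, 0, -1, 0.0565, -0.005, 0.13, 0, -1, 0.0565, -0.005, 0.15, 0, -1, 0.0565, -0.005, 0.165, 0, -1, 0.0565, -0.005, 0.175, 0, -1, 0.0565, -0.005, 0.182, 0, -1, 0.0565, -0.005, 0.188, 0, -1, 0.0565, -0.005, 0.188, 0, -1, 0.0565, -0.005, 0.188, 0])

```text
time: 21.17
position: [0.5126, 0.2195, 0.0629]
eef_rot: [0.0, 0.058, 0.998, 0.0]
wrist_force: [0.7, 0.1, -1.4]
width: 0.0441
grasp_force: 20.0
```

Call:
servo_tool(series=[-1, 0.001, 0, 0.0015, 0, -1, 0.001, 0, 0.0015, 0, 0.4, 0.001, 0, 0.0015, 0, 0.4, 0.001, 0, 0.0015, 0, 0.4, 0.001, 0, 0.0015, 0, 0.4, 0.001, 0, 0.0015, 0, 0.4, 0.001, 0, -0.03, 0, 0.4, 0.001, 0, -0.06, 0, 0.4, 0.001, 0, -0.1, 0, 0.4, 0.001, 0, -0.14, 0, 0.4, 0.001, 0, -0.18, 0, 0.4, -0.08, 0, -0.2, 0, 0.4, -0.08, 0, -0.2, 0, 0.4, -0.08, 0, -0.2, 0, 0.4, -0.08, 0, -0.2, 0])

```text
time: 22.42
position: [0.593, 0.2098, 0.2618]
eef_rot: [-0.0, 0.058, 0.998, -0.0]
wrist_force: [-0.9, -0.2, 0.1]
width: 0.0612
grasp_force: 0.0
```

```bash
python3 - <<'E'
from h import *
print(arm.state()["position"]); onbar()
go(.541,-.161,.2,1.485); go(.541,-.161,.022,1.485)
E
```

```text
[0.59295297 0.20979308 0.26177861]
0.87 [262.  86. 305. 147.] z79 [0.51 0.22] bar x,y 0.0005 0.042 size [0.043, 0.063] ang 1.454 z42 [0.509 0.22 ]
0.74 [325.  83. 376. 146.] z79 [0.518 0.297] bar x,y -0.0004 0.119 size [0.064, 0.047] ang 3.032 z42 [0.518 0.306]
0.62 [  3. 154.  25. 202.] z79 [ 0.542 -0.1  ] bar x,y 0.0688 -0.273 size [0.025, 0.06] ang 1.454 z42 [ 0.544 -0.134]
shift [ 0.0067 -0.3745  0.0615] turn -0.029 dist 0.38
shift [ 0.0063 -0.3744  0.2395] turn -0.029 dist 0.445
```

Call:
servo_tool(series=[0.4, 0.006, -0.3745, 0.0, -0.029, 0.4, 0.006, -0.3745, 0.0, -0.029, 0.4, 0.006, -0.3745, 0.0, -0.029, 0.4, 0.006, -0.3745, 0.0, -0.029, 0.4, 0.006, -0.3745, 0.0, -0.029, 0.4, 0.006, -0.3745, 0.0, -0.029, 0.4, 0.006, -0.3745, 0.0, -0.029, 0.4, 0.006, -0.3745, 0.0, -0.029, 0.4, 0.006, -0.3745, 0.0, -0.029, 0.4, 0.006, -0.3745, 0.05, -0.029, 0.4, 0.006, -0.3745, 0.09, -0.029, 0.4, 0.006, -0.3745, 0.12, -0.029, 0.4, 0.006, -0.3745, 0.15, -0.029, 0.4, 0.006, -0.3745, 0.15, -0.029])

```text
time: 23.68
position: [0.5366, -0.1578, 0.1049]
eef_rot: [-0.006, 0.043, 0.999, 0.003]
wrist_force: [-1.2, 0.6, -1.3]
width: 0.0612
grasp_force: 0.0
```

```bash
python3 - <<'E'
from h import *
go(.541,-.161,.022,1.485); onbar()
E
```

```text
shift [-0.0057 -0.0032  0.0828] turn 0.0 dist 0.083
0.77 [127. 186. 196. 266.] z79 [ 0.521 -0.235] bar x,y 0.0639 -0.409 size [0.042, 0.057] ang 1.57 z42 [ 0.532 -0.252]
0.58 [251. 186. 307. 268.] z79 [ 0.527 -0.158] bar x,y 0.0612 -0.332 size [0.037, 0.057] ang 1.484 z42 [ 0.54  -0.159]
```

Call:
servo_tool(series=[0.4, 0, 0, 0, 0, 0.4, 0, 0, 0, 0])

```text
time: 23.95
position: [0.5446, -0.1615, 0.1156]
eef_rot: [0.002, 0.043, 0.999, -0.001]
wrist_force: [0.3, -0.1, 0.1]
width: 0.0604
grasp_force: 0.0
```

```bash
python3 - <<'E'
from h import *
print(arm.state()["position"]);go(.540,-.160,.022,1.485)
E
```

```text
[ 0.5446211  -0.16146166  0.11564051]
shift [0.0052 0.0012 0.0936] turn 0.001 dist 0.094
```

Call:
servo_tool(series=[0.4, 0.002, 0.0005, 0.03, 0, 0.4, 0.002, 0.0005, 0.055, 0, 0.4, 0.002, 0.0005, 0.075, 0, 0.4, 0.002, 0.0005, 0.085, 0, 0.4, 0.002, 0.0005, 0.0895, 0, 0.4, 0.002, 0.0005, 0.0895, 0, 0.4, 0.002, 0.0005, 0.0895, 0, -1, 0.002, 0.0005, 0.0895, 0, -1, 0.002, 0.0005, 0.0895, 0, -1, 0.002, 0.0005, 0.0895, 0, -1, 0.002, 0.0005, 0.0895, 0, -1, 0.002, 0.0005, 0.0895, 0, -1, 0.002, 0.0005, 0.0895, 0, -1, 0.002, 0.0005, 0.0895, 0])

```text
time: 25.12
position: [0.5414, -0.1605, 0.0237]
eef_rot: [0.001, 0.043, 0.999, -0.0]
wrist_force: [-0.8, -0.1, 5.7]
width: 0.0442
grasp_force: 19.9
```

```bash
python3 - <<'E'
from h import *
print(arm.state()["position"])
B=np.array([.5045,.1785]); a=-.115
p=B-.04*np.array([-np.sin(a),np.cos(a)]); print(p)
go(p[0]+.06,p[1],.25,1.456)
E
```

```text
[ 0.54135555 -0.16051261  0.02371006]
[0.49991013 0.13876421]
shift [ 0.0069  0.2997 -0.2264] turn 0.029 dist 0.376
```

Call:
servo_tool(series=[-1, 0, 0, -0.03, 0, -1, 0, 0, -0.06, 0, -1, 0, 0, -0.1, 0, -1, 0, 0, -0.14, 0, -1, 0.007, 0.3, -0.228, 0.029, -1, 0.007, 0.3, -0.228, 0.029, -1, 0.007, 0.3, -0.228, 0.029, -1, 0.007, 0.3, -0.228, 0.029, -1, 0.007, 0.3, -0.228, 0.029, -1, 0.007, 0.3, -0.228, 0.029, -1, 0.007, 0.3, -0.228, 0.029, -1, 0.007, 0.3, -0.228, 0.029, -1, 0.007, 0.3, -0.228, 0.029, -1, 0.007, 0.3, -0.228, 0.029, -1, 0.007, 0.3, -0.228, 0.029, -1, 0.007, 0.3, -0.228, 0.029, -1, 0.007, 0.3, -0.228, 0.029])

```text
time: 26.53
position: [0.5592, 0.1378, 0.25]
eef_rot: [-0.001, 0.058, 0.998, -0.0]
wrist_force: [0.2, 0.5, -1.7]
width: 0.0441
grasp_force: 19.9
```

```bash
python3 - <<'E'
from h import *
print(arm.state()["position"]); held(-.04)
E
```

```text
[0.55921492 0.13775425 0.25001194]
rows185-215 [182, 183, 184, 185, 185, 184, 184, 182, 181, 180, 179, 178, 178, 176, 176, 175, 165, 150, 150, 151, 151, 151, 152, 137, 96, 112, 153, 154, 155, 159]
0.91 [241. 201. 324. 319.] [np.float64(0.0387), np.float64(-0.0292)]
0.89 [  1. 175.  16. 226.] [np.float64(0.0513), np.float64(0.0257)]
0.76 [388. 108. 448. 169.] [np.float64(0.0822), np.float64(0.0543)]
0.71 [327. 112. 374. 172.] [np.float64(0.0806), np.float64(0.0531)]
0.36 [250. 323. 299. 328.] [np.float64(-0.0316), np.float64(-0.0347)]
shift [ 0.059  -0.0061  0.1886] turn -0.002 dist 0.198
```

Call:
servo_tool(series=[-1, 0.059, -0.006, 0.08, 0, -1, 0.059, -0.006, 0.08, 0, -1, 0.059, -0.006, 0.1, 0, -1, 0.059, -0.006, 0.13, 0, -1, 0.059, -0.006, 0.15, 0, -1, 0.059, -0.006, 0.165, 0, -1, 0.059, -0.006, 0.175, 0, -1, 0.059, -0.006, 0.182, 0, -1, 0.059, -0.006, 0.189, 0, -1, 0.059, -0.006, 0.189, 0, -1, 0.059, -0.006, 0.189, 0, -1, 0.059, -0.006, 0.189, 0])

```text
time: 27.63
position: [0.5009, 0.1401, 0.0627]
eef_rot: [0.001, 0.057, 0.998, 0.0]
wrist_force: [0.7, -0.6, -0.6]
width: 0.0441
grasp_force: 19.9
```

Call:
servo_tool(series=[-1, 0.0005, 0, 0.0015, 0, -1, 0.0005, 0, 0.0015, 0, 0.4, 0.0005, 0, 0.0015, 0, 0.4, 0.0005, 0, 0.0015, 0, 0.4, 0.0005, 0, 0.0015, 0, 0.4, 0.0005, 0, 0.0015, 0, 0.4, 0.001, 0, -0.03, 0, 0.4, 0.001, 0, -0.06, 0, 0.4, 0.001, 0, -0.1, 0, 0.4, 0.001, 0, -0.14, 0, 0.4, 0.001, 0, -0.18, 0, 0.4, -0.08, 0, -0.2, 0, 0.4, -0.08, 0, -0.2, 0, 0.4, -0.08, 0, -0.2, 0, 0.4, -0.08, 0, -0.2, 0])

```text
time: 28.88
position: [0.5809, 0.1304, 0.2612]
eef_rot: [-0.0, 0.058, 0.998, -0.0]
wrist_force: [-0.2, 1.0, 0.2]
width: 0.0611
grasp_force: 0.0
```

```bash
python3 - <<'E'
from h import *
print(arm.state()["position"]); onbar()
go(.534,-.257,.022,1.485)
E
```

```text
[0.58093081 0.1303719  0.26115315]
0.91 [  0. 157.  23. 206.] z79 [ 0.535 -0.182] bar x,y 0.0712 -0.354 size [0.024, 0.06] ang 1.455 z42 [ 0.538 -0.216]
0.89 [393.  88. 450. 146.] z79 [0.517 0.294] bar x,y -0.001 0.116 size [0.067, 0.053] ang 3.03 z42 [0.518 0.31 ]
0.61 [333.  90. 378. 151.] z79 [0.51  0.218] bar x,y 0.0014 0.039 size [0.048, 0.063] ang 1.455 z42 [0.511 0.226]
0.59 [263.  90. 304. 148.] z79 [0.501 0.14 ] bar x,y 0.0013 -0.038 size [0.043, 0.062] ang 1.455 z42 [0.501 0.14 ]
shift [-0.0006 -0.3903  0.2389] turn -0.029 dist 0.458
```

Call:
servo_tool(series=[0.4, 0, -0.39, 0, -0.029, 0.4, 0, -0.39, 0, -0.029, 0.4, 0, -0.39, 0, -0.029, 0.4, 0, -0.39, 0, -0.029, 0.4, 0, -0.39, 0, -0.029, 0.4, 0, -0.39, 0, -0.029, 0.4, 0, -0.39, 0, -0.029, 0.4, 0, -0.39, 0, -0.029, 0.4, 0, -0.39, 0, -0.029, 0.4, 0, -0.39, 0.05, -0.029, 0.4, 0, -0.39, 0.09, -0.029, 0.4, 0, -0.39, 0.12, -0.029, 0.4, 0, -0.39, 0.14, -0.029, 0.4, 0, -0.39, 0.15, -0.029, 0.4, 0, -0.39, 0.15, -0.029, 0.4, 0, -0.39, 0.15, -0.029, 0.4, 0, -0.39, 0.15, -0.029])

```text
time: 30.4
position: [0.5363, -0.2571, 0.1145]
eef_rot: [0.002, 0.043, 0.999, -0.001]
wrist_force: [-0.1, -0.4, 0.3]
width: 0.0613
grasp_force: 0.0
```

```bash
python3 - <<'E'
from h import *
print(arm.state()["position"]); onbar(); go(.534,-.257,.022,1.485)
E
```

```text
[ 0.53634495 -0.25707532  0.11445208]
0.72 [250. 171. 309. 250.] z79 [ 0.521 -0.256] bar x,y 0.0663 -0.429 size [0.035, 0.056] ang 1.486 z42 [ 0.532 -0.257]
shift [0.0028 0.0003 0.0925] turn 0.0 dist 0.093
```

Call:
servo_tool(series=[0.4, 0.0015, 0, 0.03, 0, 0.4, 0.0015, 0, 0.055, 0, 0.4, 0.0015, 0, 0.075, 0, 0.4, 0.0015, 0, 0.085, 0, 0.4, 0.0015, 0, 0.0895, 0, 0.4, 0.0015, 0, 0.0895, 0, 0.4, 0.0015, 0, 0.0895, 0, -1, 0.0015, 0, 0.0895, 0, -1, 0.0015, 0, 0.0895, 0, -1, 0.0015, 0, 0.0895, 0, -1, 0.0015, 0, 0.0895, 0, -1, 0.0015, 0, 0.0895, 0, -1, 0.0015, 0, 0.0895, 0, -1, 0.0015, 0, 0.0895, 0])

```text
time: 31.67
position: [0.534, -0.2568, 0.0232]
eef_rot: [0.001, 0.043, 0.999, -0.0]
wrist_force: [-0.3, 0.4, 6.5]
width: 0.0438
grasp_force: 20.0
```

```bash
python3 - <<'E'
from h import *
print(arm.state()["position"])
B=np.array([.5045,.1785]); a=-.115
p=B-.119*np.array([-np.sin(a),np.cos(a)]); print(p)
go(p[0]+.06,p[1],.25,1.456)
E
```

```text
[ 0.53402626 -0.25680667  0.02323459]
[0.49084514 0.06028602]
shift [ 0.0102  0.3172 -0.227 ] turn 0.029 dist 0.39
```

Call:
servo_tool(series=[-1, 0, 0, -0.03, 0, -1, 0, 0, -0.06, 0, -1, 0, 0, -0.1, 0, -1, 0, 0, -0.14, 0, -1, 0.01, 0.317, -0.228, 0.029, -1, 0.01, 0.317, -0.228, 0.029, -1, 0.01, 0.317, -0.228, 0.029, -1, 0.01, 0.317, -0.228, 0.029, -1, 0.01, 0.317, -0.228, 0.029, -1, 0.01, 0.317, -0.228, 0.029, -1, 0.01, 0.317, -0.228, 0.029, -1, 0.01, 0.317, -0.228, 0.029, -1, 0.01, 0.317, -0.228, 0.029, -1, 0.01, 0.317, -0.228, 0.029, -1, 0.01, 0.317, -0.228, 0.029, -1, 0.01, 0.317, -0.228, 0.029, -1, 0.01, 0.317, -0.228, 0.029])

```text
time: 33.08
position: [0.5503, 0.0588, 0.2494]
eef_rot: [-0.001, 0.058, 0.998, -0.0]
wrist_force: [0.4, -0.4, -2.1]
width: 0.0438
grasp_force: 20.0
```

```bash
python3 - <<'E'
from h import *
print(arm.state()["position"]); held(-.119)
E
```

```text
[0.55029874 0.05879019 0.24941749]
rows185-215 [172, 171, 171, 170, 170, 170, 170, 169, 169, 169, 168, 168, 166, 165, 163, 161, 156, 150, 151, 151, 151, 152, 152, 133, 92, 119, 154, 155, 156, 160]
0.96 [238. 198. 324. 323.] [np.float64(0.0399), np.float64(-0.0314)]
0.86 [458. 108. 524. 169.] [np.float64(0.0823), np.float64(0.0542)]
0.85 [392. 110. 450. 171.] [np.float64(0.0815), np.float64(0.0535)]
0.84 [327. 112. 371. 171.] [np.float64(0.0805), np.float64(0.0534)]
shift [ 0.0592 -0.0056  0.188 ] turn -0.002 dist 0.197
```

Call:
servo_tool(series=[-1, 0.06, -0.006, 0.08, 0, -1, 0.06, -0.006, 0.08, 0, -1, 0.06, -0.006, 0.1, 0, -1, 0.06, -0.006, 0.13, 0, -1, 0.06, -0.006, 0.15, 0, -1, 0.06, -0.006, 0.165, 0, -1, 0.06, -0.006, 0.175, 0, -1, 0.06, -0.006, 0.182, 0, -1, 0.06, -0.006, 0.189, 0, -1, 0.06, -0.006, 0.189, 0, -1, 0.06, -0.006, 0.189, 0, -1, 0.06, -0.006, 0.189, 0])

```text
time: 34.18
position: [0.4911, 0.0611, 0.0622]
eef_rot: [0.001, 0.057, 0.998, 0.0]
wrist_force: [0.2, 0.4, -0.7]
width: 0.0436
grasp_force: 20.0
```

Call:
servo_tool(series=[-1, 0.0005, 0, 0.0015, 0, -1, 0.0005, 0, 0.0015, 0, 0.4, 0.0005, 0, 0.0015, 0, 0.4, 0.0005, 0, 0.0015, 0, 0.4, 0.0005, 0, 0.0015, 0, 0.4, 0.0005, 0, 0.0015, 0, 0.4, 0.001, 0, -0.03, 0, 0.4, 0.001, 0, -0.06, 0, 0.4, 0.001, 0, -0.1, 0, 0.4, 0.001, 0, -0.14, 0, 0.4, 0.001, 0, -0.18, 0, 0.4, -0.08, 0.08, -0.25, 0, 0.4, -0.08, 0.1, -0.25, 0, 0.4, -0.08, 0.1, -0.25, 0, 0.4, -0.08, 0.1, -0.25, 0, 0.4, -0.08, 0.1, -0.25, 0, 0.4, -0.08, 0.1, -0.25, 0])

```text
time: 35.6
position: [0.5817, 0.1519, 0.3114]
eef_rot: [0.0, 0.057, 0.998, -0.0]
wrist_force: [-0.5, 0.1, -0.4]
width: 0.0609
grasp_force: 0.0
```

```bash
python3 - <<'E'
from h import *
print(T_tool().round(4).tolist()); onbar("pics/w8.png")
go(.69,-.222,.37,-.09)
E
```

```text
[[-0.9936, 0.113, 0.0002, 0.5817], [0.113, 0.9936, -0.0002, 0.1519], [-0.0002, -0.0002, -1.0, 0.3114], [0.0, 0.0, 0.0, 1.0]]
0.89 [310.  96. 347. 150.] z79 [0.511 0.219] bar x,y 0.0018 0.041 size [0.064, 0.045] ang 3.026 z42 [0.511 0.224]
0.89 [246.  95. 284. 146.] z79 [0.501 0.141] bar x,y 0.0006 -0.038 size [0.043, 0.063] ang 1.457 z42 [0.5   0.139]
0.84 [182.  92. 224. 149.] z79 [0.492 0.064] bar x,y 0.0008 -0.115 size [0.048, 0.065] ang 1.506 z42 [0.491 0.055]
0.7 [363.  95. 413. 147.] z79 [0.518 0.295] bar x,y -0.0002 0.117 size [0.065, 0.051] ang 3.037 z42 [0.519 0.308]
0.16 [  3. 229. 108. 263.] z79 [ 0.635 -0.178] bar x,y 0.1706 -0.339 size [0.152, 0.052] ang 1.502 z42 [ 0.647 -0.21 ]
shift [-0.1515 -0.3578 -0.0599] turn 1.546 dist 0.393
```

View pics/w8.png

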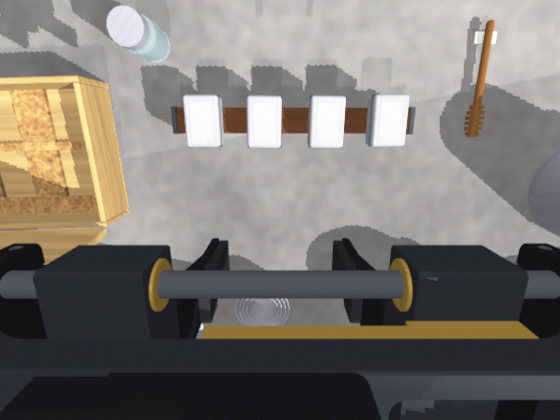

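All four tins stand in one row on the bar, at columns 185–222, 247–283, 309–346 and 370–409, all between the bar's ends at 175 and 412. Next is shutting the lid: I'll push the handle forward from behind with closed fingers.

```bash
python3 - <<'E'
from h import *
go(.728,-.2257,.37,1.48);go(.728,-.2257,.21,1.48)
E
```

```text
shift [-0.1897 -0.3571 -0.06  ] turn -0.024 dist 0.409
shift [-0.19  -0.357  0.1  ] turn -0.024 dist 0.417
```

Call:
servo_tool(series=[-1, 0, 0, -0.03, 0, -1, -0.03, 0, -0.06, 0, -1, -0.19, -0.357, -0.065, -0.024, -1, -0.19, -0.357, -0.065, -0.024, -1, -0.19, -0.357, -0.065, -0.024, -1, -0.19, -0.357, -0.065, -0.024, -1, -0.19, -0.357, -0.065, -0.024, -1, -0.19, -0.357, -0.065, -0.024, -1, -0.19, -0.357, -0.065, -0.024, -1, -0.19, -0.357, -0.065, -0.024, -1, -0.19, -0.357, -0.065, -0.024, -1, -0.19, -0.357, -0.065, -0.024, -1, -0.19, -0.357, -0.065, -0.024, -1, -0.19, -0.357, -0.065, -0.024, -1, -0.19, -0.357, -0.065, -0.024, -1, -0.19, -0.357, -0.065, -0.024, -1, -0.19, -0.357, -0.065, -0.024])

```text
time: 37.12
position: [0.729, -0.2235, 0.3771]
eef_rot: [0.0, 0.045, 0.999, 0.0]
wrist_force: [0.6, 0.3, -0.5]
width: 0.0006
grasp_force: 0.0
```

Call:
servo_tool(series=[-1, 0, 0, 0.04, 0, -1, 0, 0, 0.08, 0, -1, 0, 0, 0.12, 0, -1, 0, 0, 0.15, 0, -1, 0, 0, 0.165, 0, -1, 0, 0, 0.165, 0, -1, 0, 0, 0.165, 0, -1, 0, 0, 0.165, 0])

```text
time: 37.78
position: [0.7307, -0.2253, 0.2152]
eef_rot: [0.002, 0.045, 0.999, -0.001]
wrist_force: [0.0, -0.9, 1.6]
width: 0.0008
grasp_force: 0.0
```

```bash
python3 - <<'E'
from h import *
print(T_tool()[:3,3],arm.state()["joint_positions"].round(2))
for n in ["teabox_lid_handle"]:
  for c in ["side","top"]:
    im=viewer.grab_frame(c)
    for d in models.landmark_of(n,c)[:1]: print(c,d["uv"],d["p"],ray(c,d["uv"],.22).round(3))
E
```

```text
[ 0.73074001 -0.22529862  0.21522301] [-0.4   0.56  1.1  -0.    1.47 -1.88]
side [260.1, 134.6] 0.82 [ 0.682 -0.227  0.22 ]
top [362.5, 151.8] 0.61 [ 0.685 -0.215  0.22 ]
```

Call:
servo_tool(series=[-1, 0.01, 0, 0.004, 0, -1, 0.02, 0, 0.004, 0, -1, 0.028, 0, 0.004, 0, -1, 0.036, 0, 0.002, 0, -1, 0.044, 0, 0, 0, -1, 0.052, 0, -0.003, 0, -1, 0.06, 0, -0.006, 0, -1, 0.068, 0, -0.008, 0, -1, 0.076, 0, -0.01, 0, -1, 0.084, 0, -0.012, 0, -1, 0.094, 0, -0.013, 0, -1, 0.102, 0, -0.013, 0, -1, 0.102, 0, -0.013, 0, -1, 0.102, 0, -0.013, 0])

```text
time: 39.15
position: [0.6271, -0.2158, 0.2243]
eef_rot: [-0.0, 0.046, 0.999, 0.0]
wrist_force: [-0.3, 0.1, -1.0]
width: 0.0002
grasp_force: 0.0
```

Call:
servo_tool(series=[-1, 0, 0, 0, 0, -1, 0, 0, 0, 0, -1, 0, 0, 0, 0, -1, 0, 0, 0, 0, -1, -0.02, 0, -0.05, 0, -1, -0.02, 0, -0.1, 0, -1, -0.02, 0, -0.15, 0, -1, -0.02, 0, -0.15, 0, -1, -0.02, 0, -0.15, 0, -1, -0.02, 0, -0.15, 0, -1, -0.02, 0, -0.15, 0, -1, -0.02, 0, -0.15, 0])

```text
time: 40.15
position: [0.6469, -0.2174, 0.3718]
eef_rot: [-0.002, 0.045, 0.999, 0.001]
wrist_force: [-0.3, -0.7, -0.2]
width: 0.0001
grasp_force: 0.0
```

```bash
python3 - <<'E'
from h import *
print(T_tool()[:3,3])
im=viewer.grab_frame("side")
for d in models.landmark_of("teabox_lid_handle","side")[:1]: print(d["uv"],d["p"],"shut would be",proj("side",[.450,-.2,.1165]))
cv2.imwrite("pics/s9.png",cv2.resize(im[60:400,110:430],None,fx=1.7,fy=1.7))
go(.52,.03,.40,1.456)
E
```

```text
[ 0.64694463 -0.21737772  0.37181243]
[320.2, 172.4] 0.59 shut would be [318.60845641 172.16105669]
shift [ 0.1489  0.2349 -0.0273] turn 0.024 dist 0.279
```

View pics/s9.png

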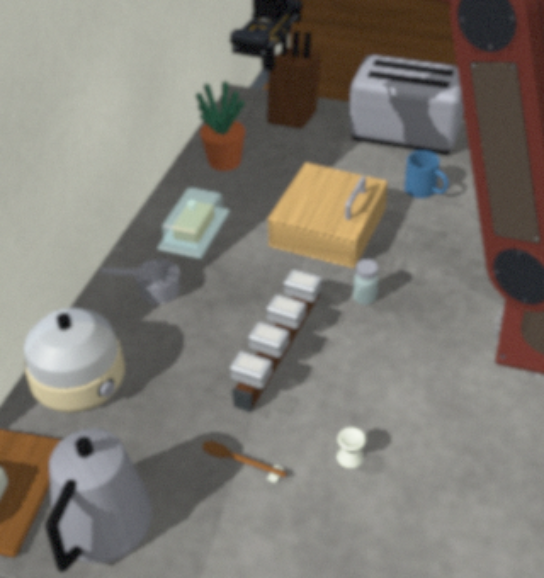

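The lid is shut (handle at (356,197) in this crop) and four tins stand on the bar. I'll check the row once more from above, in case something got knocked.

Call:
servo_tool(series=[-1, 0.08, 0.36, -0.01, 0.024, -1, 0.08, 0.36, -0.01, 0.024, -1, 0.08, 0.36, -0.01, 0.024, -1, 0.08, 0.36, -0.01, 0.024, -1, 0.08, 0.36, -0.01, 0.024, -1, 0.08, 0.36, -0.01, 0.024, -1, 0.08, 0.36, -0.01, 0.024, -1, 0.08, 0.36, -0.01, 0.024, -1, 0.08, 0.36, -0.01, 0.024, -1, 0.08, 0.36, -0.01, 0.024, -1, 0.08, 0.36, -0.01, 0.024, -1, 0.08, 0.36, -0.01, 0.024, -1, 0.08, 0.36, -0.01, 0.024, -1, 0.08, 0.36, -0.01, 0.024, -1, 0.08, 0.36, -0.01, 0.024, -1, 0.08, 0.36, -0.01, 0.024, -1, 0.08, 0.36, -0.01, 0.024, -1, 0.08, 0.36, -0.01, 0.024])

```text
time: 41.75
position: [0.6006, 0.1476, 0.3844]
eef_rot: [0.0, 0.058, 0.998, 0.0]
wrist_force: [-0.1, 0.3, -0.1]
width: -0.0001
grasp_force: 0.0
```

```bash
python3 - <<'E'
from h import *
print(T_tool()[:3,3]); onbar("pics/w10.png")
for n,z in [("saltjar",0),("mug",0),("butterdish",0),("cups",0),("eggcup",0),("dipper",0)]:
    viewer.grab_frame("side")
    for d in models.landmark_of(n,"side")[:1]: print(n,ray("side",d["uv"],z).round(3))
E
```

```text
[0.60060177 0.14764378 0.38437122]
0.86 [352.  83. 392. 130.] z79 [0.518 0.296] bar x,y -0.0003 0.119 size [0.051, 0.064] ang 1.455 z42 [0.517 0.307]
0.77 [253.  85. 283. 130.] z79 [0.502 0.14 ] bar x,y 0.0017 -0.039 size [0.045, 0.062] ang 1.455 z42 [0.5   0.139]
0.75 [308.  88. 340. 135.] z79 [0.511 0.219] bar x,y 0.0023 0.041 size [0.064, 0.045] ang 3.016 z42 [0.51  0.224]
0.73 [199.  84. 237. 132.] z79 [0.493 0.065] bar x,y 0.0017 -0.115 size [0.048, 0.065] ang 1.509 z42 [0.49  0.057]
saltjar [0.309 0.381 0.   ]
mug [ 0.321 -0.389  0.   ]
butterdish [ 0.796 -0.109  0.   ]
cups [0.786 0.081 0.   ]
eggcup [0.309 0.387 0.   ]
dipper [ 0.322 -0.418  0.   ]
```

View pics/w10.png

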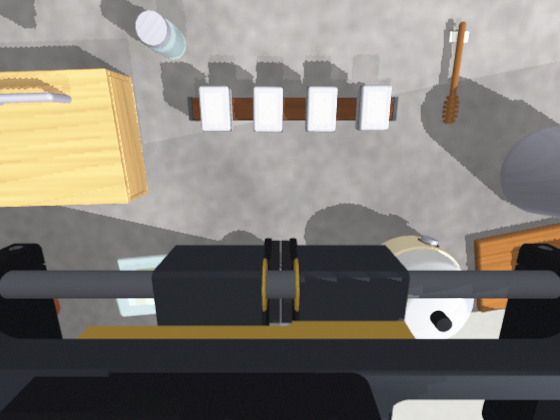

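The lid is shut and the four tins (row ~108, columns 200–391) lie between the bar's ends at 190 and 397, centred to about 2 mm. Handing in.

```bash
python3 -c "
from rig import order
print(order.finish_job())"
```

```text
the job is handed in; nothing more can be done
None
```

All four tea tins stand in one row on the dark bar, centred across it to about 2 mm by the last wrist-camera measurement and inside its ends. The tea box lid is shut, and the job was handed in after about 42 s on the robot's clock.

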